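Screw the filler cap back on the rotator gear housing

TASK

The antenna rotator has been greased; put its black filler cap back on the sloping filler neck. Set the cap down square on the neck with its grip bar pointing straight up the slope, turn it back anticlockwise until it drops into the thread starts, and only then tighten it clockwise until it is fully home and snug, and let go. Leave the other things on the bench where they lie.

Things in the scene. Friction and masses are not known exactly. Their poses are not given: they have to be found in the camera images.
- cap_mid (a point): Loose black plastic filler cap, about 100 g, standing on its open skirt, bar up. Fluted round cap 60 mm across, 19 mm high, with a straight grip bar on its flat top; 43 mm high in all. This point: on the axis, half-way up (21.5 mm over the skirt's edge, 2.5 mm over the flat top). z: up out of the cap along its axis; x: along the bar.
- bar_end (a point): The +x end of the cap's grip bar, on the bar's middle line, 25 mm from cap_mid and level with it; axes as cap_mid. The bar is 50 mm long, 14 mm thick and 24 mm high, from 2.5 mm below to 21.5 mm above this height.
- cap_lug (a point): One of four lugs inside the cap's skirt, under the bar's two ends and at right angles to it (so a quarter turn is the same to the thread): 6 mm wide, 3.5 mm high, inner faces 21.5 mm from the axis. This one is under the bar's +x end; the point is its middle. The cap's flat underside is 11.7 mm above it, the skirt's edge 2.8 mm below it.
- rotator: Antenna rotator: round aluminium gear housing with a conical shoulder and a steel turntable disc on top, 224 mm across its bolted base flange, 144 mm high, fixed to the bench. Origin: centre of its underside. The filler neck stands on a 64 mm boss on the shoulder, on the housing's -x side, which faces the robot.
- neck_mouth (a point): Centre of the open mouth of the filler neck. z: outward along the neck's axis, 30 degrees off vertical, leaning to the robot's side; x: straight up the slope towards the turntable; y: level, to the left. Neck 40 mm in outside diameter, 20 mm long, rim bevelled to 34 mm. The cap has 1.5 mm of sideways play on it. cap_mid is 7 mm above this point along z when home.
- thread_start (a point): Start of one of the neck's four coarse right-hand threads (4.5 mm proud, 2.5 mm thick, lead 30 mm a turn), 3.5 mm below the mouth. Seen from outside, they start 25, 115, 205 and 295 degrees anticlockwise of the uphill line (x of neck_mouth) and run down clockwise; each has an end stop. This is the one at 25 degrees.
- filler_neck: The neck (frame as neck_mouth). Set on with its bar up the slope, the cap rests on the threads, cap_mid 16 mm above the mouth. Turned back it climbs 2 mm and, from 34 to 60 degrees left of uphill, drops 6 mm under a light push. Turned clockwise, lightly pushed, it winds down to the rim: snug with the bar 38 degrees right of uphill; stops 8 degrees on.
- tin_mid (a point): Bystander: steel grease tin with a lid and a paper band, 67 mm across, 64 mm high; this point is half-way up. It stands on the other side of the rotator from the cap.
- wrench: Bystander: plain chromed wrench 190 mm long, lying flat between the robot and the rotator; origin at its middle on the underside, x along its length.
- screwdriver: Bystander: screwdriver 180 mm long, lying on the bench behind to the right; origin near its middle on the underside.
- screw_dish: Bystander: white ceramic dish of screws, 96 mm across, 26 mm high, behind to the left; origin at its underside.
- gear_wheel: Bystander: brass gear wheel with a hub, 73 mm across, 20 mm high, lying flat near the robot on its right; origin at its underside.
Not all that is in view belongs to the job. Of the things that look like the part that bears cap_mid, take the one that is nearest to the robot's base at the start.

How it is judged:
By the outcome, as a careful person would: the job done as asked, in the order asked, and still so for the second after the job is handed in, with the robot touching nothing.
It also fails if it takes over 45 s, if anything falls off the work surface, if the arm or the gripper's body presses on something with over 40 N, if the wrist force passes 120 N, or if a joint passes its speed limit or range.

ROBOT

A 6-joint arm with a two-finger parallel gripper is mounted at the origin on the work surface. World frame = base frame: x ahead of the robot, y to its left, z up, the work surface at z = 0. Lengths are in m, angles in rad, forces in N, time in s.
With the tool pointing down it reaches from about 0.3 to 0.775 m from the base axis. Payload 14.6 kg.
Tool frame: the origin (TCP) lies at the centre of the arm's flange, where the gripper is bolted on; the fingertips stand 199 mm ahead of it and the grasp point (between the pads) lies ctrl.tcp_to_grasp ahead of it (ctrl.tcp_to_grasp is the distance from the TCP to the grasp point, in m); z points along the fingers, y is the line along which they close (so a half turn about z gives the same grasp; the last joint's range is limited). The gripper opens to 94 mm and grips with 3 to 60 N. Pads are 16 mm wide; open, the fingers measure 119 mm over their backs; the gripper's body (75 mm by 177 mm) begins 78 mm behind the grasp point.
Start: joints at [1.118, 0.3, 1.521, -0, 1.321, -0.067], TCP at [0.207, 0.51, 0.405] pointing down, gripper open.
Joint ranges: [-3.03, 3.03], [-0.79, 2.21], [0.23, 2.52], [-1.04, 4.18], [0, 3.07], [-2.55, 2.55]. Speed limits (rad/s): [2.22, 2.22, 2.57, 3.14, 3.14, 3.14].

INTERFACE

Orientations are given as [roll, pitch, yaw] about the fixed x, y, z axes, in that order (R = Rz(yaw) Ry(pitch) Rx(roll)).
In Python, from station import ctrl gives the robot as it stands. The module is installed in compiled form; this text tells all that it offers.
- The arm moves only by the shell command python3 -m jog 'ROWS' [OPENING] [FORCE]. ROWS is JSON, a list of rows, each a list of 6 numbers: the shift along the tool's x, y, z in cm, then the turn, a rotation vector about the tool's x, y, z in rad. In form: [[tx, ty, tz, ax, ay, az], ...]. A call has 1 to 8 rows; each row is the pose to reach, as a shift and turn from the pose commanded when the call began, along the tool's axes at that moment; what a row does not reach only later rows make up. A row lasts 1/10 s, in which the tool goes at most 50 mm and 8.59 degrees, less where a joint would pass 70% of its speed; a pose out of reach is approached as far as the arm can. A call with a gripper value outside its range is refused whole. OPENING is the opening in per cent of the stroke, from 0 (shut) to 100 (fully open), set as the call begins (- or left out, the last holds). The fingers move at their own pace and stop on an object; FORCE is the grip in N (left out, the last holds). Time passes only in rows, so rows that repeat a pose let the fingers close. It gives the time, the measured TCP pose, the force, the opening and the grip force at its end, in the units of the state.
- ctrl.get_obs(): the state, without advancing time (a new reading comes with each control period).
- ctrl.camera(name): name is "scene" or "top"; returns a dict with "img" (400x640x3 uint8, blue, green, red), "intrinsics" (3x3 intrinsics, pixels), "k1" (the pictures are not rectified: a ray, as slopes to the right and down, at radius r is drawn at 1 + k1 r^2 times it, then the intrinsics apply), "R" (3x3) and "t" (3): a world point X has camera coordinates R X + t. Camera axes: x right, y down, z forward; pixel columns grow to the right and rows downward; lengths in m; the calibration is good to about 2 mm. A picture is of the moment at which its call begins. There is no depth.
- ctrl.hand_in(): hands the job in; it is judged then, once.
The state is a dict: "time_s": time; "qpos": joint angles; "joint_vel": joint speeds; "tau": joint torques, N m; "ee_pos": TCP position; "eef_rot": TCP orientation; "force": force on the tool from outside, world axes, zero at the start; "moment": the same for the moment, N m; "grip_width": finger opening in m; "grip_force": force on a finger pad.
Only numpy, scipy, OpenCV 4.12 (cv2) and the standard library are available. Lean on these libraries where they do the work, as an engineer would, in place of code of your own. Each camera call takes 0.05 s, during which the arm holds its last target. There are 200 camera calls.

## Working session

There is one attempt and no reset: what is moved stays moved. The work goes in short steps, Python scripts to look and compute and a shell command to move; the robot and the scene stay as the last step left them, time stands still between calls to the robot, and variables do not carry over. Pictures are saved under pics/ and viewed, at most 10 in all, crops included, and the job is handed in when it is done.

```bash
mkdir -p pics
cat > h.py <<'E'
import numpy as np, cv2
from station import ctrl
from scipy.spatial.transform import Rotation as Ro
def ray(c,u,v):
    K=np.array(c["intrinsics"]);k1=c["k1"];R=np.array(c["R"]);t=np.array(c["t"])
    d=np.array([(u-K[0,2])/K[0,0],(v-K[1,2])/K[1,1]]);s=d.copy()
    for _ in range(30): s=d/(1+k1*(s@s))
    w=R.T@np.array([s[0],s[1],1]);return -R.T@t,w/np.linalg.norm(w)
def onz(c,u,v,z):
    o,w=ray(c,u,v);return o+w*(z-o[2])/w[2]
def proj(c,X):
    K=np.array(c["intrinsics"]);p=np.array(c["R"])@np.array(X)+np.array(c["t"]);s=p[:2]/p[2];s=s*(1+c["k1"]*(s@s))
    return K[0,0]*s[0]+K[0,2],K[1,1]*s[1]+K[1,2]
E
python3 - <<'E'
from h import *
import pickle
for n in("scene","top"):
    c=ctrl.camera(n);pickle.dump(c,open(n+"0.pkl","wb"));cv2.imwrite(f"pics/{n}0.png",c["img"])
    print(n,np.round(c["intrinsics"],1).tolist(),c["k1"],np.round(ray(c,320,200),3).tolist())
o=ctrl.get_obs();print(o,ctrl.tcp_to_grasp)
E
```

```text
scene [[486.5, 0.0, 317.7], [0.0, 486.5, 199.8], [0.0, 0.0, 1.0]] -0.12624443227220883 [[1.007, -0.63, 1.086], [-0.341, 0.49, -0.802]]
top [[519.2, 0.0, 319.4], [0.0, 519.2, 192.4], [0.0, 0.0, 1.0]] -0.1208114561467697 [[0.338, -0.024, 1.49], [0.171, -0.011, -0.985]]
{'time_s': 0.1, 'qpos': array([ 1.11837737e+00,  3.00425179e-01,  1.52152687e+00,  1.86927266e-05,
        1.32071890e+00, -6.66076871e-02]), 'joint_vel': array([-0.00055819, -0.00172533, -0.00142398, -0.00072314, -0.00106659,
        0.00173131]), 'tau': array([ 2.42863942e-03, -5.32637036e+01, -3.53289127e+01,  7.10079493e-02,
        2.34062446e-02, -4.27278053e-06]), 'ee_pos': array([0.20696314, 0.50954186, 0.40413434]), 'eef_rot': array([-3.14051796e+00, -8.98354535e-05,  2.75577670e+00]), 'force': array([ 0.89422007, -0.47963653, -0.19120442]), 'moment': array([ 0.00375727, -0.00969387,  0.00545992]), 'grip_force': 0.0, 'grip_width': 0.09401471371686423} 0.1804
```

View pics/scene0.png

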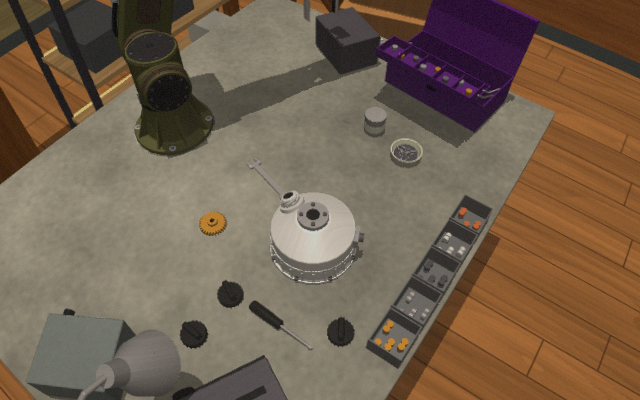

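View pics/top0.png

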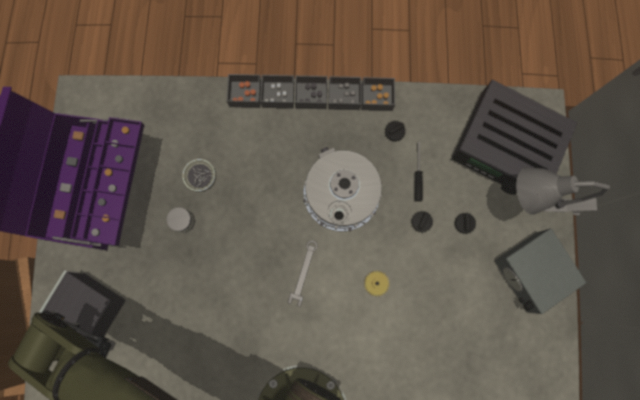

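Scene view: three black caps, at scene px (230,294), (194,334) and (341,332), which are (422,222), (465,223) and (395,131) in the top view. The neck is at scene (290,198) and top (339,213). I'll compute the distances and confirm with a crop.

Run:
```python
from h import *
import pickle
T=pickle.load(open("top0.pkl","rb"));S=pickle.load(open("scene0.pkl","rb"))
def blob(c,u,v,r=26,th=62):
    g=c["img"].max(2);m=(g<th).astype(np.uint8)
    y0,x0=v-r,u-r;n,l,st,ce=cv2.connectedComponentsWithStats(m[y0:v+r,x0:u+r])
    k=1+np.argmax(st[1:,4]);return ce[k]+[x0,y0],st[k]
for (a,b) in (((422,222),(230,294)),((465,223),(194,334)),((395,131),(341,332))):
    p,s=blob(T,*a,r=18);q,s2=blob(S,*b)
    P=onz(T,*p,.019);Q=onz(S,*q,.021)
    print(p.round(1),s,q.round(1),s2,P.round(4),Q.round(4),np.hypot(*P[:2]).round(3))
a=cv2.resize(S["img"][264:324,190:270],None,fx=5,fy=5,interpolation=cv2.INTER_CUBIC)
b=cv2.resize(T["img"][192:252,382:462],None,fx=5,fy=5,interpolation=cv2.INTER_CUBIC)
d=cv2.resize(S["img"][175:235,250:330],None,fx=5,fy=5,interpolation=cv2.INTER_CUBIC)
e=cv2.resize(T["img"][180:240,300:380],None,fx=5,fy=5,interpolation=cv2.INTER_CUBIC)
o=np.vstack([np.hstack([a,b]),np.hstack([d,e])])
o[:300]=np.clip(o[:300].astype(int)*2,0,255)
cv2.imwrite("pics/crop.png",o)
```

```text
[421.5 221.2] [  8   8  20  20 309] [229.9 294.1] [ 14  13  25  27 515] [ 0.5395 -0.3339  0.019 ] [ 0.5426 -0.3352  0.021 ] 0.634
[464.6 222.9] [  8   8  20  20 317] [193.3 333.8] [ 12  13  28  28 581] [ 0.5377 -0.4601  0.019 ] [ 0.541  -0.4615  0.021 ] 0.708
[394.6 130.8] [  8   8  20  20 311] [340.3 332.1] [ 12  12  27  28 573] [ 0.8078 -0.2565  0.019 ] [ 0.8109 -0.2586  0.021 ] 0.848
```

View pics/crop.png

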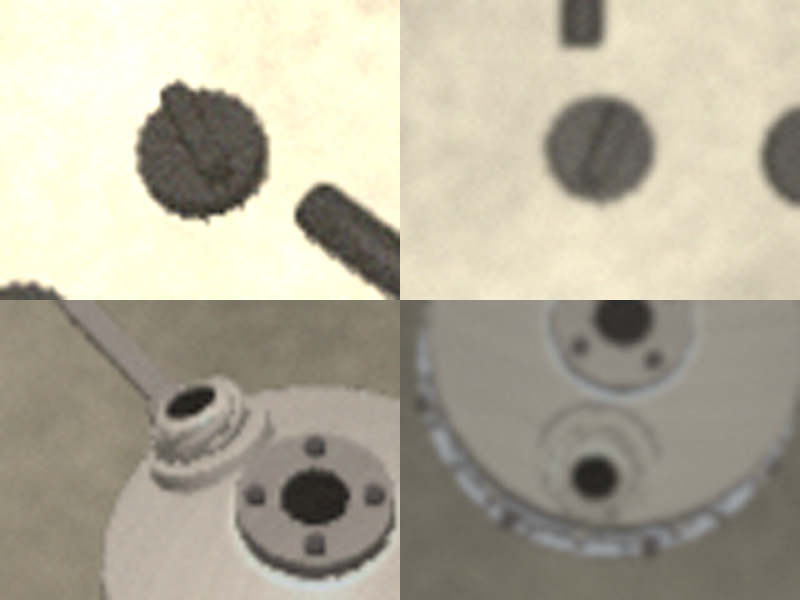

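The crop confirms the target: cap (422,222) is nearest at 0.634 m, against 0.708 and 0.848 m for the other two. It stands bar up, with the bar about 12° off world x. Next I'll get the bar's angle and the neck pose.

Run:
```python
from h import *
import pickle
T=pickle.load(open("top0.pkl","rb"));S=pickle.load(open("scene0.pkl","rb"))
def tri(a,b):
    o,w=ray(T,*a);p,x=ray(S,*b);s=np.linalg.lstsq(np.c_[w,-x],p-o,rcond=None)[0]
    A,B=o+w*s[0],p+x*s[1];return (A+B)/2,np.linalg.norm(A-B)
def hole(c,u,v,r=9,th=75):
    g=c["img"].max(2)[v-r:v+r+1,u-r:u+r+1];g=cv2.resize(g,None,fx=8,fy=8,interpolation=cv2.INTER_CUBIC)
    n,l,st,ce=cv2.connectedComponentsWithStats((g<th).astype(np.uint8));k=l[g.shape[0]//2,g.shape[1]//2]
    return (ce[k]+.5)/8-.5+[u-r,v-r],st[k]/8
for nm,a,b in(("mouth",(339,215),(288,196)),("turn",(344,184),(313,214))):
    h1,h2=hole(T,*a),hole(S,*b);X,e=tri(h1[0],h2[0]);print(nm,h1,h2,X.round(4),e.round(4))
    if nm=="turn":print(onz(T,*h1[0],.144),onz(S,*h2[0],.144))
# bar: brightness structure in the scene
P=onz(S,190+173/5,264+90/5,.043);Q=onz(S,190+228/5,264+178/5,.043);print(P,Q,np.degrees(np.arctan2(*(P-Q)[1::-1])))
P=onz(T,382+612/5-80,192+100/5,.03);Q=onz(T,382+592/5-80,192+190/5,.03);print(P,Q,np.degrees(np.arctan2(*(P-Q)[1::-1])))
a=cv2.resize(S["img"][274:314,208:254],None,fx=8,fy=8,interpolation=cv2.INTER_CUBIC)
b=cv2.resize(T["img"][206:246,400:446],None,fx=8,fy=8,interpolation=cv2.INTER_CUBIC)
cv2.imwrite("pics/bar.png",np.clip((np.hstack([a,b]).astype(float)-15)*5,0,255).astype(np.uint8))
o=ctrl.get_obs();R=Ro.from_euler("xyz",o["eef_rot"]).as_matrix();print(R.round(3))
```

```text
mouth (array([338.47659591, 215.10751374]), array([  4.75,   5.75,   8.5 ,   7.75, 409.25])) (array([287.6852048, 195.0456097]), array([  4.625,   5.75 ,   9.125,   5.625, 265.5  ])) [ 0.5336 -0.088   0.1434] 0.0014
turn (array([344.18840874, 183.0102951 ]), array([  4.375,   3.5  ,  10.625,  10.   , 653.375])) (array([312.57346082, 214.05195178]), array([  2.5  ,   4.   ,  13.25 ,  10.875, 871.   ])) [ 0.6185 -0.1014  0.1493] 0.001
[ 0.61922155 -0.10206155  0.144     ] [ 0.61656446 -0.0980387   0.144     ]
[ 0.52083026 -0.32477542  0.043     ] [ 0.57236671 -0.34387472  0.043     ] 159.6653970360246
[ 0.56491443 -0.34019819  0.03      ] [ 0.51281437 -0.32817537  0.03      ] -12.994332709469688
[[-0.926  0.376 -0.   ]
 [ 0.376  0.926 -0.001]
 [ 0.    -0.001 -1.   ]]
```

View pics/bar.png

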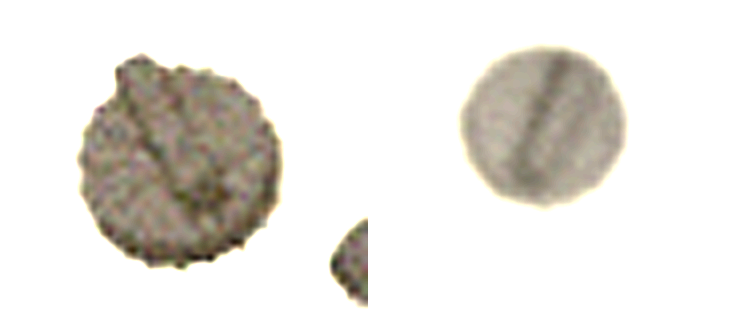

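Left panel (scene): the bar runs from (140,60) to (205,195). Right panel (top): the bar's dark flank runs from (562,55) to (525,180). That puts the bar at yaw ≈ −17°, and closing the grip will square it up. I'll plan the moves with the tool x axis along the bar, pointing away from the robot.

```bash
cat >> h.py <<'E'
def down(y): # tool z down, x at yaw y (deg)
    a=np.radians(y);return np.array([[np.cos(a),np.sin(a),0],[np.sin(a),-np.cos(a),0],[0,0,-1.]])
def neckR(psi,turn=0,tilt=30): # tool x uphill, z into the neck; turn clockwise deg
    p,t=np.radians([psi,tilt]);ax=np.array([-np.sin(t)*np.cos(p),-np.sin(t)*np.sin(p),np.cos(t)])
    x=np.array([np.cos(t)*np.cos(p),np.cos(t)*np.sin(p),np.sin(t)]);z=-ax
    return np.c_[x,np.cross(z,x),z]@Ro.from_rotvec([0,0,np.radians(turn)]).as_matrix()
def rows(P0,R0,G1,R1): # G1 = grasp point target
    P1=np.array(G1)-ctrl.tcp_to_grasp*R1[:,2]
    return np.r_[R0.T@(P1-P0)*100,Ro.from_matrix(R0.T@R1).as_rotvec()].round(3).tolist()
def now():
    o=ctrl.get_obs();return o["ee_pos"],Ro.from_euler("xyz",o["eef_rot"]).as_matrix()
E
python3 - <<'E'
from h import *
P,R=now();g0=P+ctrl.tcp_to_grasp*R[:,2];g=np.array([.541,-.3345,.12]);y=157.9
for i in range(3):
    G=g0+(g-g0)*(i+1)/3;R1=down(y-174.9*(i+1)/3);print(rows(P,R,G,R1));R=R1;P=G-ctrl.tcp_to_grasp*R[:,2]
E
```

```text
[-20.903, -21.886, 3.479, -0.001, 0.0, 1.017]
[-29.592, 6.29, 3.458, 0.0, 0.0, 1.018]
[-10.198, 28.483, 3.458, 0.0, 0.0, 1.018]
```

```bash
python3 -m jog '[[-20.9,-21.9,0,0,0,1.017],[-20.9,-21.9,0,0,0,1.017],[-20.9,-21.9,0,0,0,1.017],[-20.9,-21.9,0,0,0,1.017],[-20.9,-21.9,0,0,0,1.017],[-20.9,-21.9,0,0,0,1.017],[-20.9,-21.9,0,0,0,1.017],[-20.9,-21.9,0,0,0,1.017]]' 60
python3 -m jog '[[-29.6,6.3,0,0,0,1.018],[-29.6,6.3,0,0,0,1.018],[-29.6,6.3,0,0,0,1.018],[-29.6,6.3,0,0,0,1.018],[-29.6,6.3,0,0,0,1.018],[-29.6,6.3,0,0,0,1.018],[-29.6,6.3,0,0,0,1.018],[-29.6,6.3,0,0,0,1.018]]'
python3 -c "
from h import *
P,R=now();print(ctrl.get_obs()['qpos'].round(2));print(rows(P,R,[.541,-.3345,.12],down(-17)))"
```

```text
time_s: 0.9
ee_pos: [0.3186, 0.2269, 0.4047]
eef_rot: [3.141, -0.0, 1.734]
force: [-0.2, 0.9, -0.1]
grip_width: 0.0565
grip_force: 0.0
time_s: 1.7
ee_pos: [0.4303, -0.0535, 0.4041]
eef_rot: [-3.141, 0.001, 0.721]
force: [-0.2, 0.2, 0.5]
grip_width: 0.056
grip_force: 0.0
[-0.21  0.04  1.83  0.    1.28  0.64]
[-10.24, 28.425, 10.347, -0.001, 0.001, 1.018]
```

```bash
python3 -m jog '[[-10.2,28.4,3,0,0,1.018],[-10.2,28.4,3,0,0,1.018],[-10.2,28.4,3,0,0,1.018],[-10.2,28.4,8,0,0,1.018],[-10.2,28.4,10.3,0,0,1.018],[-10.2,28.4,10.3,0,0,1.018],[-10.2,28.4,10.3,0,0,1.018],[-10.2,28.4,10.3,0,0,1.018]]'
python3 - <<'E'
from h import *
P,R=now();print(rows(P,R,[.541,-.3345,.0405],down(-17)))
g=P+R[:,2]*.199;out=[]
for n in("scene","top"):
    c=ctrl.camera(n);u,v=map(int,proj(c,g));print(n,u,v)
    out.append(cv2.resize(c["img"][v-40:v+40,u-40:u+40],None,fx=5,fy=5,interpolation=cv2.INTER_CUBIC))
cv2.imwrite("pics/over.png",np.clip(np.hstack(out)*1.8,0,255).astype(np.uint8))
E
```

```text
time_s: 2.5
ee_pos: [0.5416, -0.334, 0.2983]
eef_rot: [-3.14, 0.004, -0.294]
force: [0.1, 0.3, 1.0]
grip_width: 0.0562
grip_force: 0.0
[-0.006, 0.076, 7.743, -0.001, 0.004, 0.003]
scene 224 278
top 427 216
```

View pics/over.png

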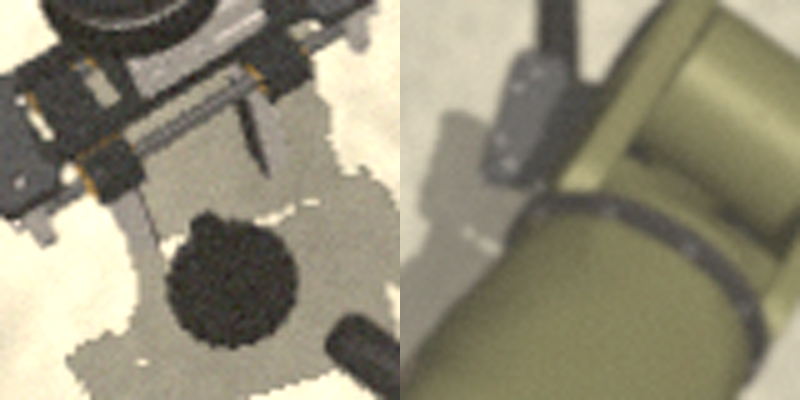

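The fingers straddle the bar line (tips at about crop (155,245) and (265,180), cap at (232,280) below), with no obstruction. Descending.

```bash
python3 -m jog '[[0,0.1,4,0,0,0],[0,0.1,6.5,0,0,0],[0,0.1,7,0,0,0],[0,0.1,7.4,0,0,0],[0,0.1,7.7,0,0,0],[0,0.1,7.7,0,0,0]]' 
python3 -m jog '[[0,0,0,0,0,0],[0,0,0,0,0,0],[0,0,0,0,0,0],[0,0,0,0,0,0],[0,0,0,0,0,0],[0,0,0,0,0,0],[0,0,0,0,0,0],[0,0,0,0,0,0]]' 5 20
python3 - <<'E'
from h import *
o=ctrl.get_obs();P,R=now();print(P+R[:,2]*.1804,o["grip_width"],o["grip_force"])
E
```

```text
time_s: 3.2
ee_pos: [0.5406, -0.3347, 0.2258]
eef_rot: [3.141, -0.002, -0.296]
force: [-1.2, -0.0, 0.1]
grip_width: 0.0565
grip_force: 0.0
time_s: 4.0
ee_pos: [0.5403, -0.3349, 0.2247]
eef_rot: [-3.142, -0.0, -0.297]
force: [-0.3, 0.7, 0.6]
grip_width: 0.0133
grip_force: 19.9
[ 0.54032645 -0.33491069  0.0442764 ] 0.013297018035865464 19.931870698928833
```

Gripped (13.3 mm), but about 5 mm higher than intended. I'll regrip deeper, then lift.

```bash
python3 -m jog '[[0,0,0,0,0,0],[0,0,0,0,0,0],[0,0,0.3,0,0,0],[0,0,0.45,0,0,0],[0,0,0.45,0,0,0]]' 22
python3 -m jog '[[0,0,0,0,0,0],[0,0,0,0,0,0],[0,0,0,0,0,0],[0,0,0,0,0,0],[0,0,0,0,0,0]]' 5 40
python3 - <<'E'
from h import *
o=ctrl.get_obs();P,R=now();print(P+R[:,2]*.1804,o["grip_width"],o["grip_force"],o["force"])
# plan: lift straight to grasp z .26, then hover 45 mm above mouth seat
m=np.array([.5336,-.088,.141]);Rn=neckR(-9);ax=-Rn[:,2]
lift=P+R[:,2]*.1804+[0,0,.20]
print(rows(P,R,lift,R)); P1=lift-.1804*R[:,2]
print(rows(P1,R,m+ax*(.016+.018+.045),Rn))
E
```

```text
time_s: 4.5
ee_pos: [0.5402, -0.3349, 0.2197]
eef_rot: [-3.141, 0.001, -0.297]
force: [0.5, 0.2, -0.9]
grip_width: 0.0209
grip_force: 0.0
time_s: 5.0
ee_pos: [0.5403, -0.3349, 0.2201]
eef_rot: [-3.142, 0.0, -0.297]
force: [-0.6, 0.2, -1.4]
grip_width: 0.0136
grip_force: 40.0
[ 0.54029329 -0.33491326  0.03972839] 0.01359265587431882 39.99291479587555 [-0.56099919  0.24927607 -1.3763813 ]
[-0.001, -0.0, -20.0, 0.0, 0.0, 0.0]
[-20.713, -21.603, 5.45, 0.037, 0.523, -0.137]
```

```bash
python3 -m jog '[[0,0,-3,0,0,0],[0,0,-8,0,0,0],[0,0,-13,0,0,0],[0,0,-17,0,0,0],[0,0,-20,0,0,0],[0,0,-20,0,0,0]]'
python3 -m jog '[[-20.7,-21.6,5.4,0.037,0.523,-0.137],[-20.7,-21.6,5.4,0.037,0.523,-0.137],[-20.7,-21.6,5.4,0.037,0.523,-0.137],[-20.7,-21.6,5.4,0.037,0.523,-0.137],[-20.7,-21.6,5.4,0.037,0.523,-0.137],[-20.7,-21.6,5.4,0.037,0.523,-0.137],[-20.7,-21.6,5.4,0.037,0.523,-0.137],[-20.7,-21.6,5.4,0.037,0.523,-0.137]]'
python3 - <<'E'
from h import *
import pickle
P,R=now();m=np.array([.5336,-.088,.141]);Rn=neckR(-9);ax=-Rn[:,2];o=ctrl.get_obs()
print(rows(P,R,m+ax*(.079),Rn),o["qpos"].round(2),o["grip_width"])
cm=P+R[:,2]*(.1804+.0182);print(cm);out=[]
for n in("scene","top"):
    c=ctrl.camera(n);pickle.dump(c,open(n+"1.pkl","wb"));print(n,proj(c,cm),proj(c,m),proj(c,cm-R[:,2]*-.0215))
    u,v=map(int,proj(c,cm))
    out.append(cv2.resize(c["img"][v-30:v+50,u-40:u+40],None,fx=5,fy=5,interpolation=cv2.INTER_CUBIC))
cv2.imwrite("pics/hover.png",np.clip(np.hstack(out)*1.6,0,255).astype(np.uint8))
E
```

```text
time_s: 5.6
ee_pos: [0.5402, -0.3348, 0.4251]
eef_rot: [3.139, -0.007, -0.297]
force: [0.2, -0.8, -1.3]
grip_width: 0.0138
grip_force: 40.0
time_s: 6.4
ee_pos: [0.4053, -0.067, 0.3657]
eef_rot: [-3.141, -0.523, -0.155]
force: [0.7, -0.2, -1.5]
grip_width: 0.0138
grip_force: 40.0
[0.023, 0.065, 0.021, -0.001, 0.0, 0.002] [-0.26 -0.05  2.03  0.09  0.64  1.41] 0.013811003655586634
[ 0.50336644 -0.08231205  0.19369708]
scene (np.float64(277.89988107407413), np.float64(174.84286647874686)) (np.float64(287.4634538015786), np.float64(195.68634957447324)) (np.float64(281.39940473449275), np.float64(182.21662024614616))
top (np.float64(336.7819529438867), np.float64(223.8981275808481)) (np.float64(338.2247302591148), np.float64(215.0345817718105)) (np.float64(337.1668721130523), np.float64(220.70129304670712))
```

View pics/hover.png

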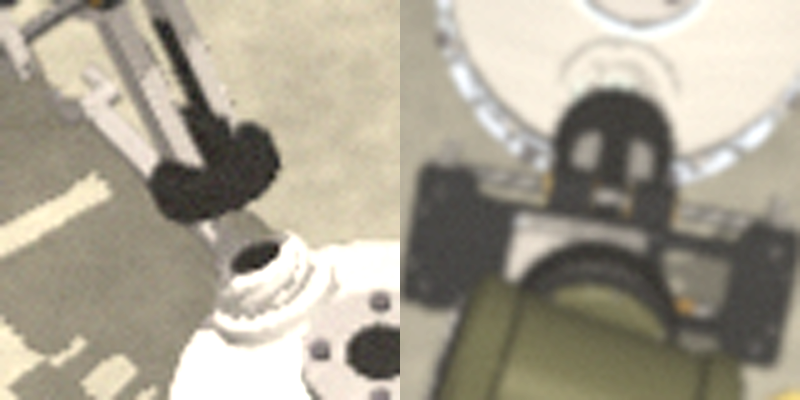

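The scene crop shows the cap (150–280, 120–222) square above the neck's mouth (255,257). The top crop shows its upper edge at (615,88) and its sides at 553 and 672. I'll check the offset by comparing the cap's silhouette extremes with the prediction.

Run:
```python
from h import *
import pickle
P,R=now();cm=P+R[:,2]*(.1804+.0182);a=np.linspace(0,2*np.pi,181)
circ=np.array([cm+R[:,2]*.0215+R@[.03*np.cos(t),.03*np.sin(t),-h] for t in a for h in(0,.019)])
for n in("scene","top"):
    c=pickle.load(open(n+"1.pkl","rb"));q=np.array([proj(c,x) for x in circ])
    print(n,"pred L R T B",q[:,0].min().round(1),q[:,0].max().round(1),q[:,1].min().round(1),q[:,1].max().round(1))
    u,v=map(int,proj(c,cm));x0,y0=u-40,v-30
    g=cv2.resize(c["img"].max(2)[y0:y0+80,x0:x0+80],None,fx=4,fy=4,interpolation=cv2.INTER_CUBIC)
    m=g<70
    if n=="scene":
        # lower region of the mask: print row/col extents
        n_,l,st,ce=cv2.connectedComponentsWithStats(m.astype(np.uint8));k=l[int((172-y0)*4+20),int((280-x0)*4)]
        M=l==k
        for r in range(168,192,2):
            w=np.where(M[int((r-y0)*4)])[0];print(r,(w.min()/4+x0,w.max()/4+x0) if len(w) else None)
    else:
        for r in range(208,226,2):
            w=np.where(m[int((r-y0)*4)])[0];w=w[(w>25*4)&(w<60*4)];print(r,(w.min()/4+x0,w.max()/4+x0) if len(w) else None)
    for r in range(int(q[:,1].min()),int(q[:,1].max()),4):
        w=q[abs(q[:,1]-r)<.6];print(" pred",r,w[:,0].min().round(1),w[:,0].max().round(1))
```

```text
scene pred L R T B 266.6 292.9 169.1 190.0
168 (np.float64(274.0), np.float64(282.0))
170 (np.float64(274.75), np.float64(289.5))
172 (np.float64(275.75), np.float64(291.0))
174 (np.float64(276.75), np.float64(292.0))
176 (np.float64(269.5), np.float64(292.75))
178 (np.float64(268.0), np.float64(292.25))
180 (np.float64(266.5), np.float64(291.5))
182 (np.float64(266.75), np.float64(289.75))
184 (np.float64(267.75), np.float64(286.75))
186 (np.float64(268.75), np.float64(285.0))
188 (np.float64(271.25), np.float64(277.25))
190 None
 pred 169 281.5 288.1
 pred 173 272.3 289.8
 pred 177 267.9 292.7
 pred 181 266.6 292.3
 pred 185 270.1 288.7
 pred 189 270.2 281.5
top pred L R T B 325.6 349.6 209.4 234.1
208 None
210 None
212 (np.float64(333.75), np.float64(343.25))
214 (np.float64(331.0), np.float64(346.5))
216 (np.float64(329.25), np.float64(348.25))
218 (np.float64(328.0), np.float64(349.25))
220 (np.float64(327.25), np.float64(349.5))
222 (np.float64(326.5), np.float64(350.0))
224 (np.float64(327.0), np.float64(350.25))
 pred 209 335.4 339.9
 pred 213 328.5 346.9
 pred 217 326.4 349.1
 pred 221 325.7 349.6
 pred 225 325.7 349.3
 pred 229 327.2 347.9
 pred 233 331.5 344.0
```

Run:
```python
from h import *
import pickle
T=pickle.load(open("top1.pkl","rb"));S=pickle.load(open("scene1.pkl","rb"))
def tri(a,b):
    o,w=ray(T,*a);p,x=ray(S,*b);s=np.linalg.lstsq(np.c_[w,-x],p-o,rcond=None)[0]
    A,B=o+w*s[0],p+x*s[1];return (A+B)/2,np.linalg.norm(A-B)
P,R=now();cm=P+R[:,2]*(.1804+.0182)
X,e=tri(np.array(proj(T,cm))+[.7,1.8],np.array(proj(S,cm))+[0,-.9]);print(X-cm,e,"neck axes",R.T@(X-cm))
m,e=tri((338.48,215.1),(287.69,195.05));print(m,e,"rel in tool frame (mouth-cap)",R.T@(m-X), "nominal",R.T@(m-cm))
# outer rim check of the neck: bright ring around hole in start pictures
S0=pickle.load(open("scene0.pkl","rb"));g=S0["img"].max(2)
print(g[186:206,276:304])
```

```text
[-2.91546971e-03 -8.27482772e-05  7.23588990e-04] 0.0048195128847558595 neck axes [-0.00211999  0.00053798 -0.00206073]
[ 0.53359344 -0.08805265  0.14340435] 0.0014152759059104648 rel in tool frame (mouth-cap) [ 0.00245385 -0.00098418  0.06085291] nominal [ 0.00033386 -0.0004462   0.05879218]
[[148 146 146 145 138 142 140 134 136 132 132 133 128 130 129 128 134 129
  125 132 129 131 127 131 129 132 128 126]
 [145 141 149 144 142 145 142 140 136 133 135 134 132 131 130 130 131 129
  129 129 130 129 131 133 131 132 128 128]
 [147 146 143 144 146 143 140 140 139 139 135 134 132 129 133 132 130 124
  128 129 128 130 133 132 135 133 131 133]
 [143 145 145 143 143 141 137 140 140 140 136 136 133 132 127 128 128 125
  130 126 126 129 132 132 135 134 132 133]
 [128 142 147 147 142 145 142 141 141 138 139 136 133 136 131 134 148 161
  153 142 129 131 132 132 134 135 133 133]
 [108 128 146 146 145 144 142 142 145 138 138 134 141 143 149 155 172 180
  175 179 160 137 130 130 134 134 134 134]
 [130 104 131 144 145 141 146 148 145 146 160 122 111  98  93  96 123 175
  181 183 183 161 137 132 133 
[... 834 characters left out ...]
143 143 142 146 144 149 156 172 185 191 185 179 166 155 159 164 166 151
  130 116 155 128 143 174 180 180 167 135]
 [144 144 140 144 161 159 138 143 165 162 141 146 143 153 163 161 147 126
  118 144 141 115 168 182 183 180 147 132]
 [145 143 142 144 132 142 135 128 143 129 123 131 148 160 155 144 128 158
  154 144 118 159 175 183 185 162 141 134]
 [144 146 145 145 157 123 120 108 111 110 135 147 154 142 131 123 156 161
  145 128 160 183 184 184 163 146 142 148]
 [144 141 138 145 134 111 106 105 105 129 136 130 130 121 119 131 149 142
  125 159 178 184 186 166 153 146 140 154]
 [137 139 142 150 163 122  99 105 108 118 124 134 119 116 115 124 126 164
  167 180 182 186 165 150 146 146 150 148]]
```

```bash
python3 -m jog '[[0.15,-0.07,1,0,0,0],[0.15,-0.07,2.2,0,0,0],[0.15,-0.07,3.2,0,0,0],[0.15,-0.07,3.8,0,0,0],[0.15,-0.07,3.8,0,0,0],[0.15,-0.07,3.8,0,0,0]]'
cat >> h.py <<'E'
def st():
    o=ctrl.get_obs();P,R=now();m=np.array([.5336,-.088,.1434])
    cm=P+R[:,2]*(.1804+.0182);N=neckR(-9)
    print("cap rel mouth (neck x,right,in mm)",(N.T@(cm-m)*1e3).round(1),"F neck",(N.T@o["force"]).round(1),"M tool",(R.T@o["moment"]).round(2),"turn cw",np.degrees(Ro.from_matrix(N.T@R).as_rotvec()).round(1),"w",o["grip_width"].round(4),o["time_s"])
E
python3 -c "from h import *;st()"
```

```text
time_s: 7.1
ee_pos: [0.4259, -0.0703, 0.3339]
eef_rot: [-3.141, -0.524, -0.157]
force: [0.2, -0.2, -1.3]
grip_width: 0.0135
grip_force: 40.0Traceback (most recent call last):
  File "<string>", line 1, in <module>
    from h import *;st()
                    ~~^^
  File "h.py", line 28, in st
    print("cap rel mouth (neck x,right,in mm)",(N.T@(cm-m)*1e3).round(1),"F neck",(N.T@o["force"]).round(1),"M tool",(R.T@o["moment"]).round(2),"turn cw",np.degrees(Ro.from_matrix(N.T@R).as_rotvec()).round(1),"w",o["grip_width"].round(4),o["time_s"])
                                                                                                                                                                                                                     ^^^^^^^^^^^^^^^^^^^^^
AttributeError: 'float' object has no attribute 'round'
```

```bash
sed -i 's/o\["grip_width"\].round(4)/round(o["grip_width"],4)/' h.py; cat > s.sh <<'E'
python3 -c "from h import *;st()"
E
sh s.sh; for i in 1 2; do python3 -m jog '[[0,0,0.1,0,0,0],[0,0,0.2,0,0,0],[0,0,0.2,0,0,0]]' >/dev/null; sh s.sh; done
```

```text
cap rel mouth (neck x,right,in mm) [  0.7  -0.7 -21. ] F neck [-0.4  0.2  1.3] M tool [ 0.02 -0.47  0.05] turn cw [ 0. -0.  0.] w 0.0135 7.1
cap rel mouth (neck x,right,in mm) [  0.9  -0.7 -19.2] F neck [-0.5 -0.   0.7] M tool [-0.03 -0.47  0.  ] turn cw [ 0.  0. -0.] w 0.0138 7.4
cap rel mouth (neck x,right,in mm) [  0.7  -0.8 -17. ] F neck [ 0.  -0.2  0.7] M tool [-0.06 -0.41 -0.01] turn cw [ 0.  0. -0.] w 0.0139 7.7
```

```bash
for i in 1 2 3 4; do python3 -m jog '[[0,0,0.1,0,0,0],[0,0,0.1,0,0,0],[0,0,0.1,0,0,0]]' >/dev/null; sh s.sh; done
```

```text
cap rel mouth (neck x,right,in mm) [  0.7  -0.7 -16. ] F neck [-0.1 -0.2  1.1] M tool [ 0.03 -0.47  0.02] turn cw [ 0.  0. -0.] w 0.0139 8.0
cap rel mouth (neck x,right,in mm) [  0.7  -0.8 -15. ] F neck [-0.9  0.5  0.9] M tool [-0.02 -0.46 -0.03] turn cw [ 0.  0. -0.] w 0.0138 8.3
cap rel mouth (neck x,right,in mm) [  0.9  -0.8 -14.2] F neck [-2.3 -0.3 -4. ] M tool [-0.03 -0.72  0.01] turn cw [ 0.  0. -0.] w 0.0138 8.6
cap rel mouth (neck x,right,in mm) [  0.6  -0.9 -13.3] F neck [-4.  -1.8 -8.7] M tool [ 0.41 -1.28 -0.04] turn cw [ 0. -0. -0.] w 0.0135 8.9
```

Contact at about 14.5 mm by reckoning. The image-relative estimate gives 16.6 mm, which agrees with resting on the threads (16 mm). I'll ease the side load and turn back anticlockwise while watching the axial force.

```bash
python3 -m jog '[[-0.05,-0.02,0,0,0,0],[-0.05,-0.02,0,0,0,0]]' >/dev/null; sh s.sh
python3 -m jog '[[0,0,0,0,0,-0.06],[0,0,0,0,0,-0.12],[0,0,-0.05,0,0,-0.18],[0,0,-0.05,0,0,-0.18]]' >/dev/null; sh s.sh
python3 -m jog '[[0,0,0,0,0,-0.06],[0,0,0,0,0,-0.12],[0,0,-0.05,0,0,-0.18],[0,0,-0.05,0,0,-0.18]]' >/dev/null; sh s.sh
```

```text
cap rel mouth (neck x,right,in mm) [  0.   -1.1 -13.1] F neck [-2.6 -0.8 -3.1] M tool [ 0.36 -1.02  0.03] turn cw [ 0. -0. -0.] w 0.0138 9.1
cap rel mouth (neck x,right,in mm) [ -0.6  -1.1 -13.2] F neck [-4.  -0.7 -0. ] M tool [ 0.37 -1.27 -0.06] turn cw [  0.   -0.1 -10.4] w 0.0138 9.5
cap rel mouth (neck x,right,in mm) [ -0.3  -0.9 -13.8] F neck [-3.7  1.   0.3] M tool [ 0.25 -1.26 -0.01] turn cw [  0.   -0.  -20.6] w 0.0136 9.9
```

```bash
python3 - <<'E'
from h import *
P,R=now();N=neckR(-9);print((R.T@N@[-.1,0,0]).round(3),"cm tool for 1mm downhill")
E
python3 -m jog '[[-0.094,0.035,0,0,0,0],[-0.094,0.035,0,0,0,0]]' >/dev/null; sh s.sh
python3 -m jog '[[0,0,0.1,0,0,0],[0,0,0.1,0,0,0],[0,0,0.1,0,0,0]]' >/dev/null; sh s.sh
```

```text
[-0.094 -0.035  0.   ] cm tool for 1mm downhill
cap rel mouth (neck x,right,in mm) [ -0.5  -0.3 -14. ] F neck [-2.6 -1.8  1.8] M tool [ 0.47 -0.71 -0.04] turn cw [  0.    0.  -20.5] w 0.0135 10.1
cap rel mouth (neck x,right,in mm) [ -0.3  -0.4 -13.4] F neck [-4.1 -1.1 -8.6] M tool [ 0.77 -1.29 -0.01] turn cw [  0.    0.  -20.6] w 0.0133 10.4
```

Run:
```python
from h import *
import pickle
o=ctrl.get_obs();P,R=now();N=neckR(-9)
F=N.T@o["force"]-[-.2,0,1.0];M=N.T@o["moment"]-[0,-.46,0]
h=.215;print("F",F,"M",M,"contact x,y mm",((h*F[0]-M[1])/F[2]*1e3).round(1),((M[0]+h*F[1])/F[2]*1e3).round(1))
out=[]
for n in("scene","top"):
    c=ctrl.camera(n);pickle.dump(c,open(n+"2.pkl","wb"));u,v=287,195
    if n=="top":u,v=338,215
    out.append(cv2.resize(c["img"][v-25:v+25,u-25:u+25],None,fx=8,fy=8,interpolation=cv2.INTER_CUBIC))
cv2.imwrite("pics/seat.png",np.clip(np.hstack(out)*1.5,0,255).astype(np.uint8))
```

```text
F [-3.91826026 -1.1027666  -9.64948858] M [ 0.27103063 -1.02029798 -0.00782118] contact x,y mm -18.4 -3.5
```

View pics/seat.png

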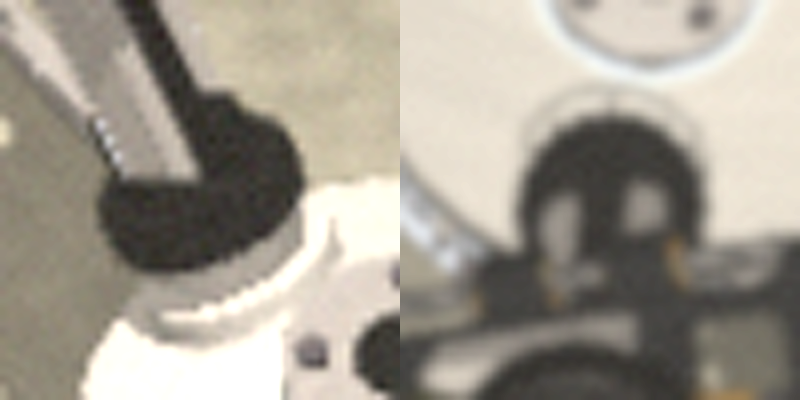

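The crop shows the cap skirt (100–300, 90–270) over the neck, apparently high. The resultant contact is 18 mm downhill of the axis, so the downhill lug is on the rim bevel and the cap sits too far uphill. I'll lift 1 mm, shift 2 mm downhill and lower again.

```bash
cat >> h.py <<'E'
def ct():
    o=ctrl.get_obs();N=neckR(-9);F=N.T@o["force"]-[-.2,0,1.0];M=N.T@o["moment"]-[0,-.46,0];h=.215
    print("  contact x,right mm",((h*F[0]-M[1])/F[2]*1e3).round(1),((M[0]+h*F[1])/F[2]*1e3).round(1))
E
echo 'python3 -c "from h import *;st();ct()"' > s.sh
python3 -m jog '[[0,0,-0.1,0,0,0],[-0.09,-0.035,-0.1,0,0,0],[-0.19,-0.07,-0.1,0,0,0],[-0.19,-0.07,-0.1,0,0,0],[-0.19,-0.07,-0.1,0,0,0]]' >/dev/null; sh s.sh
python3 -m jog '[[0,0,0.1,0,0,0],[0,0,0.1,0,0,0],[0,0,0.1,0,0,0]]' >/dev/null; sh s.sh
```

```text
cap rel mouth (neck x,right,in mm) [ -2.3  -0.2 -14.1] F neck [-0.1  1.1  1.4] M tool [ 0.12 -0.41 -0.03] turn cw [  0.    0.  -20.6] w 0.0138 11.0
  contact x,right mm -47.8 492.6
cap rel mouth (neck x,right,in mm) [ -2.2  -0.2 -13.4] F neck [-3.6  0.6 -9.2] M tool [ 0.33 -0.82 -0.08] turn cw [  0.    0.1 -20.6] w 0.0135 11.3
  contact x,right mm 29.4 -14.1
```

The contact moved from the downhill to the uphill side at the same height, so the true centre lies in between (x ≈ −1.3). To keep the asked order, I'll lift, turn back to straight uphill, centre, and set down squarely there.

```bash
python3 -m jog '[[0,0,-0.2,0,0,0],[0.09,0.035,-0.2,0,0,0.12],[0.09,0.035,-0.2,0,0,0.24],[0.09,0.035,-0.2,0,0,0.36],[0.09,0.035,-0.2,0,0,0.36],[0.09,0.035,-0.2,0,0,0.36]]' >/dev/null; sh s.sh
python3 -m jog '[[0,0,0.1,0,0,0],[0,0,0.2,0,0,0],[0,0,0.2,0,0,0]]' >/dev/null; sh s.sh
for i in 1 2 3; do python3 -m jog '[[0,0,0.08,0,0,0],[0,0,0.08,0,0,0],[0,0,0.08,0,0,0]]' >/dev/null; sh s.sh;done
```

```text
cap rel mouth (neck x,right,in mm) [ -1.6  -0.2 -15. ] F neck [-0.2 -0.4  1. ] M tool [-0.04 -0.47 -0.02] turn cw [ 0.   0.  -0.2] w 0.0138 11.9
  contact x,right mm -24.7 3482.6
cap rel mouth (neck x,right,in mm) [ -1.8  -0.5 -12.9] F neck [-1.2 -2.8  1.3] M tool [ 0.61 -0.5  -0.02] turn cw [ 0.  -0.  -0.1] w 0.0136 12.2
  contact x,right mm -539.1 29.6
cap rel mouth (neck x,right,in mm) [ -1.8  -0.4 -12.2] F neck [-2.6 -4.4  1. ] M tool [ 1.02 -0.73  0.02] turn cw [ 0. -0. -0.] w 0.0137 12.5
  contact x,right mm -16399.0 5481.2
cap rel mouth (neck x,right,in mm) [ -1.6  -0.4 -11.8] F neck [-3.4 -4.9 -7.6] M tool [ 1.09 -1.28 -0.01] turn cw [ 0.  0. -0.] w 0.0139 12.8
  contact x,right mm -14.8 -3.3
cap rel mouth (neck x,right,in mm) [ -1.4  -0.5 -11.6] F neck [ -7.9  -5.4 -23.7] M tool [ 1.04 -2.1  -0.04] turn cw [ 0.  0. -0.] w 0.0135 13.1
  contact x,right mm 0.5 4.7
```

At uphill the cap seats 1.7 mm lower with the load centred, so it is square on the threads. I'll ease the side load, then turn back anticlockwise, rising with the climb.

```bash
python3 -m jog '[[-0.05,-0.08,-0.08,0,0,0],[-0.05,-0.08,-0.08,0,0,0],[-0.05,-0.08,-0.08,0,0,0]]' >/dev/null; sh s.sh
python3 -m jog '[[0,0,-0.05,0,0,-0.1],[0,0,-0.10,0,0,-0.2],[0,0,-0.15,0,0,-0.3],[0,0,-0.18,0,0,-0.4],[0,0,-0.18,0,0,-0.44],[0,0,-0.18,0,0,-0.44]]' >/dev/null; sh s.sh
```

```text
cap rel mouth (neck x,right,in mm) [ -1.7  -0.9 -11.7] F neck [-1.6 -0.5 -8. ] M tool [ 0.07 -0.84 -0.  ] turn cw [ 0.   0.1 -0. ] w 0.0139 13.4
  contact x,right mm -9.9 4.4
cap rel mouth (neck x,right,in mm) [ -1.4  -1.  -13.7] F neck [-1.  -1.3 -9. ] M tool [ 0.59 -0.47  0.02] turn cw [ -0.    0.1 -25.3] w 0.0142 14.0
  contact x,right mm -3.5 -4.8
```

```bash
python3 -m jog '[[0,0,0,0,0,-0.09],[0,0,0,0,0,-0.18],[0,0,0,0,0,-0.27],[0,0,0,0,0,-0.36],[0,0,0,0,0,-0.36],[0,0,0,0,0,-0.36]]' >/dev/null; sh s.sh
for i in 1 2 3; do python3 -m jog '[[0,0,0.1,0,0,0],[0,0,0.2,0,0,0],[0,0,0.2,0,0,0]]' >/dev/null; sh s.sh;done
```

```text
cap rel mouth (neck x,right,in mm) [ -2.3  -1.  -13.1] F neck [-1.3 -1.   1.5] M tool [ 0.58 -0.44 -0.03] turn cw [  0.   -0.  -45.7] w 0.0134 14.6
  contact x,right mm 69.0 -243.0
cap rel mouth (neck x,right,in mm) [ -2.1  -1.2 -11.1] F neck [-0.4 -1.9  2.7] M tool [0.71 0.11 0.01] turn cw [  0.    0.  -45.8] w 0.014 14.9
  contact x,right mm -42.3 104.8
cap rel mouth (neck x,right,in mm) [-2.  -1.2 -9.2] F neck [-0.2 -3.8  1.6] M tool [ 0.86  0.38 -0.02] turn cw [  0.    0.  -45.8] w 0.0139 15.2
  contact x,right mm -159.0 102.1
cap rel mouth (neck x,right,in mm) [-1.8 -1.2 -7.9] F neck [ -6.1  -4.8 -19.4] M tool [ 1.8  -0.36 -0.03] turn cw [  0.    0.  -45.8] w 0.0138 15.5
  contact x,right mm 9.1 1.3
```

It dropped about 6 mm into the thread starts, and contact is centred. I'll back off slightly and wind clockwise, following the 30 mm lead.

```bash
python3 -m jog '[[0.03,-0.06,-0.06,0,0,0],[0.03,-0.06,-0.06,0,0,0],[0.03,-0.06,-0.06,0,0,0]]' >/dev/null; sh s.sh
python3 -m jog '[[0,0,0.05,0,0,0.1],[0,0,0.10,0,0,0.2],[0,0,0.14,0,0,0.3],[0,0,0.19,0,0,0.4],[0,0,0.19,0,0,0.4]]' >/dev/null; sh s.sh
python3 -m jog '[[0,0,0.05,0,0,0.1],[0,0,0.10,0,0,0.2],[0,0,0.14,0,0,0.3],[0,0,0.19,0,0,0.4],[0,0,0.19,0,0,0.4]]' >/dev/null; sh s.sh
```

```text
cap rel mouth (neck x,right,in mm) [-2.  -1.5 -8.1] F neck [-1.6 -0.3 -7.4] M tool [ 0.52 -0.39 -0.03] turn cw [ -0.    0.1 -45.8] w 0.0139 15.8
  contact x,right mm 14.9 -2.8
cap rel mouth (neck x,right,in mm) [-1.9 -1.4 -6.1] F neck [-0.7  1.1 -5.9] M tool [ 0.18 -0.45  0.1 ] turn cw [ -0.    0.1 -22.7] w 0.0135 16.3
  contact x,right mm 12.5 -32.1
cap rel mouth (neck x,right,in mm) [-1.8 -1.4 -4.2] F neck [-0.6 -0.1 -5.9] M tool [-0.13 -0.41  0.1 ] turn cw [-0.   0.1  0.2] w 0.0134 16.8
  contact x,right mm 19.0 20.2
```

```bash
python3 -m jog '[[0,0,0.05,0,0,0.1],[0,0,0.10,0,0,0.2],[0,0,0.13,0,0,0.3],[0,0,0.13,0,0,0.3]]' >/dev/null; sh s.sh
python3 -m jog '[[0,0,0.02,0,0,0.1],[0,0,0.03,0,0,0.2],[0,0,0.03,0,0,0.2]]' >/dev/null; sh s.sh
```

```text
cap rel mouth (neck x,right,in mm) [-1.9 -1.5 -2.8] F neck [ 0.7  1.6 -3.7] M tool [-0.43 -0.14  0.1 ] turn cw [ 0.   0.1 17.2] w 0.0137 17.2
  contact x,right mm 2.1 6.1
cap rel mouth (neck x,right,in mm) [-1.9 -1.5 -2.7] F neck [-0.2  0.1 -6.5] M tool [-0.19 -0.32  0.04] turn cw [ 0.   0.1 28.6] w 0.0136 17.5
  contact x,right mm 10.9 -1.9
```

```bash
python3 -m jog '[[0,0,0,0,0,0.07],[0,0,0,0,0,0.14],[0,0,0,0,0,0.14]]' >/dev/null; sh s.sh
for i in 1 2; do python3 -m jog '[[0,0,0,0,0,0.035],[0,0,0,0,0,0.035],[0,0,0,0,0,0.035]]' >/dev/null; sh s.sh;done
```

```text
cap rel mouth (neck x,right,in mm) [-2.  -1.5 -2.7] F neck [-1.3  1.4 -6.2] M tool [-0.42 -0.27  0.04] turn cw [ 0.   0.1 36.6] w 0.0138 17.8
  contact x,right mm 32.7 -17.6
cap rel mouth (neck x,right,in mm) [-2.  -1.4 -2.6] F neck [-1.2  1.8 -6.8] M tool [-0.54 -0.14 -0.25] turn cw [ 0.   0.1 38.4] w 0.0138 18.1
  contact x,right mm 29.4 -8.0
cap rel mouth (neck x,right,in mm) [-2.  -1.3 -2.6] F neck [-1.8  2.9 -6.9] M tool [-0.65 -0.06 -0.49] turn cw [-0.   0.1 40.4] w 0.0135 18.4
  contact x,right mm 41.9 -20.4
```

Torque is rising at 38–40°, so it is snugging. I'll take a firmer grip and turn it a little more.

```bash
python3 -m jog '[[0,0,0,0,0,0],[0,0,0,0,0,0.02],[0,0,0,0,0,0.04],[0,0,0,0,0,0.04]]' 5 60 >/dev/null; sh s.sh
python3 -m jog '[[0,0,0,0,0,0.03],[0,0,0,0,0,0.03],[0,0,0,0,0,0.03]]' >/dev/null; sh s.sh
```

```text
cap rel mouth (neck x,right,in mm) [-2.1 -1.3 -2.6] F neck [-1.1  2.3 -7.4] M tool [-0.72  0.07 -0.71] turn cw [-0.   0.1 42.7] w 0.0136 18.8
  contact x,right mm 26.3 9.5
cap rel mouth (neck x,right,in mm) [-2.  -1.3 -2.6] F neck [-1.4  2.1 -6. ] M tool [-0.68  0.06 -0.98] turn cw [-0.   0.1 44.4] w 0.0139 19.1
  contact x,right mm 40.5 11.0
```

```bash
python3 -m jog '[[0,0,-0.03,0,0,0],[0,0,-0.03,0,0,0],[0,0,-0.03,0,0,0],[0,0,-0.03,0,0,0],[0,0,-0.03,0,0,0]]' 40 >/dev/null; sh s.sh
python3 -m jog '[[0,0,-1,0,0,0],[0,0,-3,0,0,0],[0,0,-6,0,0,0],[0,0,-10,0,0,0],[0,0,-14,0,0,0],[0,0,-15,0,0,0],[0,0,-15,0,0,0],[0,0,-15,0,0,0]]'
python3 - <<'E'
from h import *
out=[]
for n,u,v in(("scene",287,190),("top",338,215)):
    c=ctrl.camera(n);out.append(cv2.resize(c["img"][v-25:v+25,u-25:u+25],None,fx=8,fy=8,interpolation=cv2.INTER_CUBIC))
cv2.imwrite("pics/end.png",np.clip(np.hstack(out)*2.0,0,255).astype(np.uint8))
E
```

```text
cap rel mouth (neck x,right,in mm) [-2.4 -1.7 -2.7] F neck [ 0.5  0.5 -0.5] M tool [-0.23 -0.25  0.03] turn cw [ 0.  -0.  44.7] w 0.0375 19.6
  contact x,right mm -21.7 -82.3
time_s: 20.4
ee_pos: [0.3584, -0.0586, 0.4457]
eef_rot: [-2.756, -0.363, -1.009]
force: [-0.6, -0.8, 0.4]
grip_width: 0.0379
grip_force: 0.0
```

View pics/end.png

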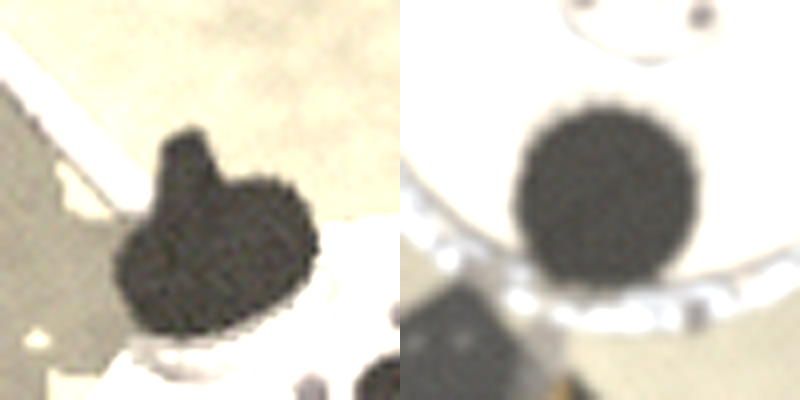

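The cap sits low and square on the neck. The scene camera (azimuth ≈ −49°) sees its bar end-on at (188,160), which fits about 40° right of uphill. The gripper is clear.

```bash
python3 -c "
from station import ctrl
print(ctrl.hand_in())"
```

```text
the job is handed in; nothing more can be done
None
```

The filler cap is back on the neck and snug, and the job is handed in at about 20 s: set down with its bar up the slope, turned back until it dropped into the thread starts, then tightened clockwise to about 44° and about 1 N·m and released. My first set-down caught the rim and I turned it back about 20° before seeing it, so I lifted it, returned to uphill and set it down squarely.

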